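# Level the trough stand and hold a trough square in its corner

### The job

The tilting trough stand is still set from the last job: turn its knob until the pointer reads zero, so that the deck is level. Then stand the long white trough upright on the deck, lengthwise, and press it into the corner until its long side touches both tabs at the back and its end touches the tab at the deck's end. Finish while still holding it there, pressed firmly and squarely against the tabs (do not let go or back off), and leave everything else on the surface where it is.

Things in the scene. Friction and masses are not known exactly. Their poses are not given: they have to be found in the camera images.
- stand: Tilting trough stand, fixed to the work surface: grey base plate 92 mm (x) by 250 mm (y, from -146 to +104), steel deck on top hinged at the +y end, dial head with a black knob at the -y end (y -145 to -88 mm, plate top 66 mm and knob top 99.5 mm above the work surface). +x is its back, away from the robot. Origin: on the work surface, on its middle line.
- tilt_knob (a joint): Knob angle, rad, about its vertical axis. 0 = pointer on the long zero mark, deck level. Grows anticlockwise seen from above; 1 rad raises the deck's -y end by 0.05 rad. Range -0.35 to 1.75; stays where left; about 0.15 N m to turn. Each short mark is 0.349 rad (1 degree of tilt); one lies beyond zero. Starts at 0.5 to 1.4, so turn it clockwise.
- knob_grip (a point): On the knob's axis at grip height, 94 mm above the work surface; turns with the knob. The knob is a black bar 38 mm long (x), 11 mm wide (y), top 5.5 mm above this point, on a disc 37 mm across whose top is 22.5 mm below this point. White pointer line at the bar's -x end; at knob 0 the axes are the stand's and the pointer points to the stand's -x side, where the zero mark is.
- deck: The steel deck of the stand, 92 mm (its x) by 166 mm (its y), hinged at its +y end. Origin on the hinge line, 34 mm above the work surface; its upper face is 6 mm above the origin when level and reaches from y = -172 to -6 mm. With the knob at 0 its axes are those of the stand.
- seat (a point): Point on the deck's upper face (40 mm above the work surface when level) where the middle of the trough's underside lies when the trough is fully home in the corner; axes of the deck. The trough's long side then lies along y.
- back_tab_a (a point): Middle of the front face of one of the two upright steel tabs (deck_c1) fixed along the deck's back; axes of the deck. Each tab is 14 mm wide (y), 4 mm thick, 26 mm high above the deck. From the seat point this face is at x = +28 mm, y = -45 mm, z = 13 mm. The 76 mm gap between the two back tabs leaves room for a finger behind the trough.
- back_tab_b (a point): The same point of the other back tab (deck_c2): from the seat point x = +28 mm, y = +45 mm, z = 13 mm.
- end_tab (a point): Middle of the face of the upright steel tab (deck_c3) fixed at the deck's +y end, 30 mm wide (x), 4 mm thick, 26 mm high above the deck; axes of the deck. From the seat point the face is at x = 0, y = +65 mm, z = 13 mm.
- trough: The long white plastic reagent trough to be loaded, empty, open on top, V-shaped inside, slides easily on the steel: 130 mm long (x), 56 mm wide (y), 36 mm high, upright outer walls 3 mm thick, 65 to 110 g. Origin: middle of its underside, z up. Both ends are alike. It can be gripped across its 56 mm width. It starts lying on the work surface to the left or the right of the stand.
- small_trough: A smaller white trough, not wanted now: 80 mm (x) by 46 mm (y) by 30 mm high; origin at the middle of its underside.
- tube_rack: White foam rack, 120 (x) by 160 (y) mm, with clear capped tubes up to 119 mm high; a bystander. Origin at its underside on the work surface.
- tip_box: Blue pipette tip box with a clear lid, 84 (x) by 122 (y) by 66 mm high; a bystander. Origin at its underside on the work surface.
- media_bottle: Clear round bottle, 72 mm across, 150 mm high; a bystander. Origin at its underside on the work surface.
- reagent_bottle: Amber round bottle, 60 mm across, 115 mm high; a bystander. Origin at its underside on the work surface.
- dishes: Stack of three clear round dishes, 92 mm across, 46 mm high; a bystander. Origin at its underside on the work surface.
- multichannel: Grey eight-channel pipette lying flat in front of the stand: 86 mm wide (x), from y = -95 to +140 mm, 28 mm high; a bystander. Origin at its underside on the work surface.
- pipette_controller: Grey pistol-shaped pipette controller lying on its side: barrel 42 mm wide (x) from y = -108 to +75 mm, grip out to x = -113 mm, 36 mm high; a bystander. Origin at its underside on the work surface.
Not all that is in view belongs to the job. Leave any black or blue look-alike of the trough alone.

How it is judged:
By the outcome, as a careful person would: the job done as asked, in the order asked, and still so for the second after the job is handed in, while the arm keeps its last pose, push and grip.
It also fails if it takes over 67 s, if anything falls off the work surface, if the arm or the gripper's body presses on something with over 40 N, if the wrist force passes 120 N, or if a joint passes its speed limit or range.

### The arm

A 6-joint arm with a two-finger parallel gripper is mounted at the origin on the work surface. World frame = base frame: x ahead of the robot, y to its left, z up, the work surface at z = 0. Lengths are in m, angles in rad, forces in N, time in s.
With the tool pointing down it reaches from about 0.425 to 0.95 m from the base axis. Payload 14.7 kg.
Tool frame: the origin (TCP) lies at the very end of the fingers, on their centre line; the grasp point (between the pads) lies 19 mm behind it; z points along the fingers, y is the line along which they close (so a half turn about z gives the same grasp; the last joint's range is limited). The gripper opens to 85 mm and grips with 20 to 120 N. Pads are 22 mm wide; open, the fingers measure 114 mm over their backs; the gripper's body (76 mm by 85 mm) begins 54 mm behind the grasp point. The pads swing forward as they close: fully open they stand 13 mm farther back than shut.
Start: joints at [1.173, 0.48, 1.596, -0, 1.065, -0.047], TCP at [0.223, 0.61, 0.231] pointing down, gripper open.
Joint ranges: [-2.75, 2.75], [-0.82, 2.05], [0.23, 2.67], [-1.56, 4.7], [0.09, 2.69], [-2.92, 2.92]. Speed limits (rad/s): [1.89, 1.89, 2.39, 3.01, 3.01, 3.01].

### API

Orientations are given as a unit quaternion [x, y, z, w].
In Python, from bench import env gives the robot as it stands.
- The arm moves only by the shell command python3 -m pendant 'ROWS'. ROWS is text: rows parted by semicolons, each of 7 numbers parted by spaces: the opening, from 0 (shut) to 1 (fully open), then the shift along the world's x, y, z in mm, then the turn, a rotation vector about the world's x, y, z in rad. In form: gripper dx dy dz ax ay az; .... A call has 1 to 10 rows; each row is the pose to reach, as a shift and turn from the pose commanded when the call began; what a row does not reach only later rows make up. A row lasts 1/12 s, in which the tool goes at most 41.7 mm and 7.16 degrees, less where a joint would pass 70% of its speed; a pose out of reach is approached as far as the arm can. A call with a gripper value outside its range is refused whole. The fingers move at their own pace and stop on an object; the grip force is fixed at half the most. Time passes only in rows, so rows that repeat a pose let the fingers close. It gives the time, the measured TCP pose, the force, the opening and the grip force at its end, in the units of the state.
- env.sense(): the state, without advancing time (a new reading comes with each control period).
- env.capture(name): name is "side" or "top" or "wrist"; returns a dict with "img" (400x640x3 uint8, red, green, blue), "depth" (400x640 float32, m along the optical axis (not along the pixel's ray), 0 where there is no reading), "vertical_fov" (degrees; the focal length in pixels is half the picture's height over the tangent of half this angle, whatever the lens; pixels are square), "cx", "cy" (the principal point, pixels), "eye" and "rotation" of the camera in the world. Camera axes: x right, y down, z forward; pixel columns grow to the right and rows downward; lengths in m; the calibration is good to about 2 mm. A picture is of the moment at which its call begins.
- env.finish_job(): hands the job in; it is judged then, once.
The state is a dict: "t": time; "joints": joint angles; "joint_velocities": joint speeds; "joint_efforts": joint torques, N m; "tool_pos": TCP position; "orientation": TCP orientation; "wrist_force": force on the tool from outside, world axes, zero at the start; "ft_torque": the same for the moment, N m; "width": finger opening in m; "grasp_force": force on a finger pad.
Only numpy, scipy, OpenCV 4.12 (cv2) and the standard library are available. Lean on these libraries where they do the work, as an engineer would, in place of code of your own. Each camera call takes 0.05 s, during which the arm holds its last target. There are 200 camera calls.

## Working session

There is one attempt and no reset: what is moved stays moved. The work goes in short steps, Python scripts to look and compute and a shell command to move; the robot and the scene stay as the last step left them, time stands still between calls to the robot, and variables do not carry over. Pictures are saved under pics/ and viewed, at most 10 in all, crops included, and the job is handed in when it is done.

```bash
mkdir -p pics; ls; cat > h.py <<'E'
import numpy as np, cv2
from bench import env
def cap(n,save=None):
    c=env.capture(n)
    if save: cv2.imwrite('pics/'+save,c['img'][:,:,::-1])
    np.savez('pics/'+n+'.npz',**{k:v for k,v in c.items()})
    return c
def load(n): return dict(np.load('pics/'+n+'.npz'))
def cloud(c):
    h,w=c['depth'].shape; f=h/2/np.tan(np.radians(float(c['vertical_fov']))/2)
    v,u=np.mgrid[:h,:w]; d=c['depth']
    p=np.stack([(u-c['cx'])/f*d,(v-c['cy'])/f*d,d],-1)
    return p@np.array(c['rotation']).T+np.array(c['eye'])
def ray(c,u,v,z):
    h=c['img'].shape[0]; f=h/2/np.tan(np.radians(float(c['vertical_fov']))/2)
    r=np.array(c['rotation'])@np.array([(u-c['cx'])/f,(v-c['cy'])/f,1]); e=np.array(c['eye'])
    return e+r*(z-e[2])/r[2]
E
python3 - <<'E'
from h import *
for n in('top','side'):
    c=cap(n,n+'0.png'); print(n,c['eye'],c['rotation'],c['vertical_fov'],c['cx'],c['cy'])
print(env.sense())
E
```

```text
pics
top [0.41333304 0.04291012 1.19453926] [-0.70239673  0.71064197 -0.02586026  0.03095271] 54.49248554428884 312.3476687790351 201.37665565901264
side [ 0.24690519 -0.9159749   0.75049657] [ 0.87539562 -0.11827987  0.0593168  -0.46494505] 52.19815716820749 315.60547642810894 203.83271258768846
{'t': 0.1, 'joints': array([ 1.17338425e+00,  4.80778257e-01,  1.59679752e+00, -1.98935469e-06,
        1.06511953e+00, -4.66027936e-02]), 'joint_velocities': array([ 1.92680824e-08, -3.34679918e-03, -2.67609434e-03, -5.25680725e-04,
       -2.01621290e-04,  4.84022977e-06]), 'joint_efforts': array([-4.04304046e-04, -9.52242208e+01, -4.31045616e+01, -1.93248529e-04,
        5.17162334e-03,  8.60138414e-06]), 'tool_pos': array([0.22321709, 0.61007698, 0.23073562]), 'orientation': array([ 1.74506083e-01,  9.84655941e-01, -5.37989995e-04, -1.20547695e-04]), 'wrist_force': array([0.19775095, 0.80111982, 0.23840987]), 'ft_torque': array([-0.00266878, -0.04496186,  0.02856818]), 'grasp_force': 0.0, 'width': 0.08516287171319739}
```

```bash
sed -i "s/np.array(c\['rotation'\])/R.from_quat(c['rotation']).as_matrix()/; 1a from scipy.spatial.transform import Rotation as R" h.py; cat h.py | grep R.from
```

```text
return p@R.from_quat(c['rotation']).as_matrix().T+np.array(c['eye'])
    r=R.from_quat(c['rotation']).as_matrix()@np.array([(u-c['cx'])/f,(v-c['cy'])/f,1]); e=np.array(c['eye'])
```

View pics/top0.png

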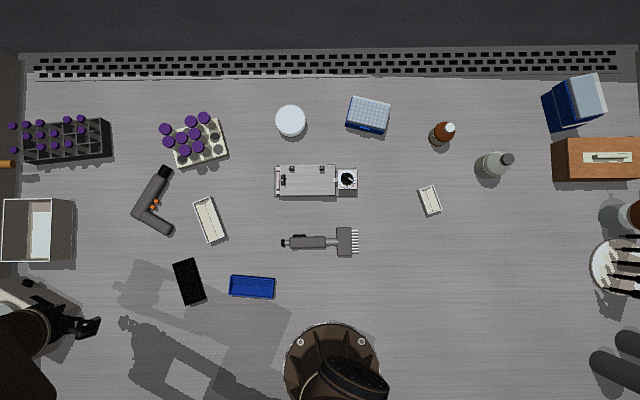

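View pics/side0.png

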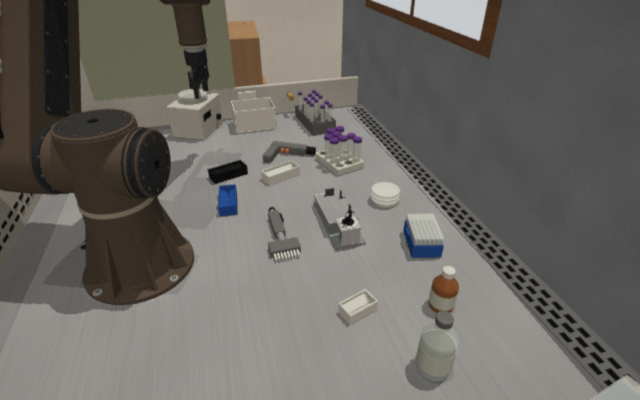

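The top view shows the stand at (316,181) with its knob at (347,180). Things that could pass for the trough: the long white one at (209,220), the small white one at (429,200), the black one at (189,281), the blue one at (252,286) and the big white bin at (48,230). By the description I choose (209,220), and check it and the knob in one crop.

```bash
python3 - <<'E'
from h import *
c=load('top'); im=c['img']; P=cloud(c)
a=cv2.resize(im[185:255,180:240],None,fx=6,fy=6,interpolation=cv2.INTER_CUBIC)
b=cv2.resize(im[155:205,270:362],None,fx=8,fy=8,interpolation=cv2.INTER_CUBIC)
o=np.zeros((420+150,740,3),np.uint8); 
b=cv2.resize(b,(736,400)); o[:400,:736]=b
a=cv2.resize(a,(145,170)); o[400:570,:145]=a
cv2.imwrite('pics/crop1.png',o[:,:,::-1])
hsv=cv2.cvtColor(im,cv2.COLOR_RGB2HSV)
def rect(u0,u1,v0,v1,zlo,zhi,name,mask=None):
    m=np.zeros(im.shape[:2],bool); m[v0:v1,u0:u1]=1
    m&=(P[...,2]>zlo)&(P[...,2]<zhi)
    if mask is not None: m&=mask
    q=P[m]; r=cv2.minAreaRect(q[:,:2].astype(np.float32)*1000)
    print(name,m.sum(),r,'zmed',np.median(q[:,2]),q[:,2].max())
rect(185,240,185,255,.012,.05,'trough')
rect(185,240,185,255,.030,.05,'trough rim')
rect(410,450,180,220,.012,.05,'small')
rect(265,362,155,205,.008,.2,'stand')
rect(330,362,155,205,.055,.075,'dial')
rect(330,362,155,205,.085,.11,'knob')
rect(270,330,155,205,.025,.08,'deck')
# rays at rim height for colour mask trough
m=(im.min(2)>150)&(hsv[...,1]<60); n=np.zeros_like(m); n[185:255,185:235]=m[185:255,185:235]
v,u=np.nonzero(n); pts=np.array([ray(c,x,y,.036)[:2] for x,y in zip(u,v)]).astype(np.float32)*1000
print('colour',len(u),cv2.minAreaRect(pts))
E
```

```text
trough 684 ((456.7811279296875, 362.4729309082031), (130.28741455078125, 57.379066467285156), 21.39904022216797) zmed 0.02037299279373872 0.042716548906263085
trough rim 166 ((456.84381103515625, 362.50439453125), (130.13307189941406, 57.3332633972168), 21.441320419311523) zmed 0.034820306113697685 0.042716548906263085
small 310 ((509.60797119140625, -303.9225158691406), (79.6677474975586, 48.816097259521484), 17.847402572631836) zmed 0.019541824305313038 0.03392234401946115
stand 2445 ((570.3642578125, 43.9150390625), (249.2930908203125, 91.51506042480469), 89.21150207519531) zmed 0.04375922852918723 0.10261958676545224
dial 311 ((570.5269775390625, -51.84966278076172), (53.335391998291016, 57.163185119628906), 89.15108489990234) zmed 0.06652924255821646 0.07482960934002936
knob 56 ((569.30078125, -50.57744598388672), (36.29706954956055, 11.243095397949219), 53.35951232910156) zmed 0.09756060087652052 0.10261958676545224
deck 1652 ((570.8313598632812, 80.07839965820312), (159.8048858642578, 91.37561798095703), 89.12630462646484) zmed 0.04303826485466111 0.07360022204828365
colour 754 ((471.2852783203125, 328.8348083496094), (160.24481201171875, 136.77001953125), 24.100692749023438)
```

View pics/crop1.png

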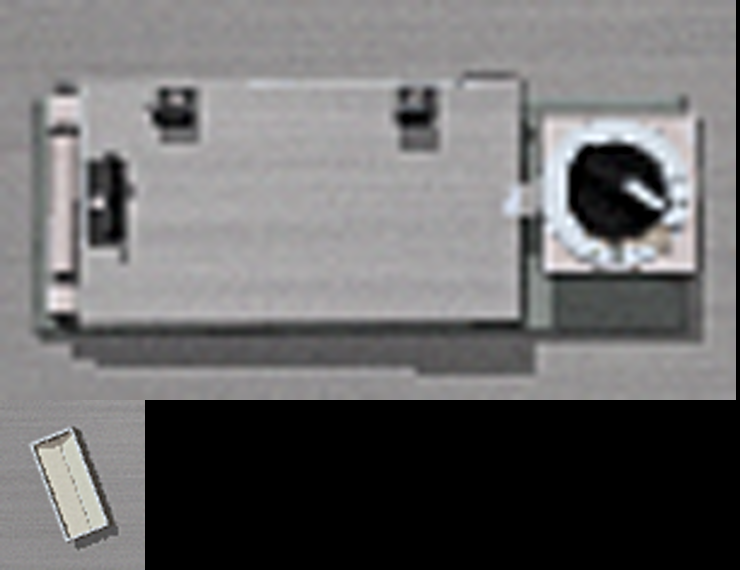

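The crop confirms a plain long white trough, measured at 130 x 57 mm, at (457,362) mm with its long axis at 21.4°. The stand has yaw -0.8°. The knob is at (569.5,-51), and its pointer is to the right and down at crop (645,195), which gives a knob angle of about 0.95 rad. Next I move over the knob.

```bash
python3 -m pendant '1 40 -75 0 0 0 -0.12;1 80 -150 0 0 0 -0.24;1 120 -230 0 0 0 -0.36;1 160 -305 0 0 0 -0.48;1 173 -330 0 0 0 -0.6;1 173 -330 0 0 0 -0.72;1 173 -330 0 0 0 -0.84;1 173 -330 0 0 0 -0.93;1 173 -330 0 0 0 -0.93;1 173 -330 0 0 0 -0.93'; python3 -m pendant '0.6 30 -60 0 0 0 -0.12;0.6 60 -120 0 0 0 -0.24;0.6 100 -190 0 0 0 -0.36;0.6 140 -265 0 0 0 -0.48;0.6 173 -331 0 0 0 -0.6;0.6 173 -331 0 0 0 -0.72;0.6 173 -331 0 0 0 -0.84;0.6 173 -331 0 0 0 -0.93;0.6 173 -331 0 0 0 -0.93;0.6 173 -331 0 0 0 -0.93'
python3 - <<'E'
from h import *
s=env.sense(); print(s['t'],s['tool_pos'],R.from_quat(s['orientation']).as_matrix()[:,1],s['joints'])
c=cap('wrist'); 
o=cv2.resize(c['img'],None,fx=1.25,fy=1.25); cv2.imwrite('pics/w1.png',o[:,:,::-1])
P=cloud(c); m=(P[...,2]>.088)&(P[...,2]<.104)&(np.hypot(P[...,0]-.5695,P[...,1]+.051)<.03)
v,u=np.nonzero(m); print(m.sum(), cv2.minAreaRect(P[m][:,:2].astype(np.float32)*1000), np.median(P[m][:,2]), u.min(),u.max(),v.min(),v.max())
print(c['eye'])
E
```

```text
t: 0.93
tool_pos: [0.3985, 0.2752, 0.2312]
orientation: [0.599, 0.801, -0.001, 0.001]
wrist_force: [0.4, 0.0, 0.7]
width: 0.0851
grasp_force: 0.0
t: 1.77
tool_pos: [0.5724, -0.0564, 0.2311]
orientation: [0.894, 0.447, 0.0, 0.001]
wrist_force: [-0.9, 0.2, 1.0]
width: 0.0512
grasp_force: 0.0
1.7667 [ 0.57236903 -0.05638605  0.23108958] [ 0.79981208 -0.6002448   0.00261228] [-1.49994858e-01  3.74965431e-01  1.77363393e+00 -1.67924439e-03
  9.90783326e-01  4.94733827e-01]
467 ((569.1483154296875, -49.71893310546875), (37.52062225341797, 10.368176460266113), 52.966548919677734) 0.09848845437793757 306 317 163 204
[0.62259535 0.01156936 0.37320339]
```

View pics/w1.png

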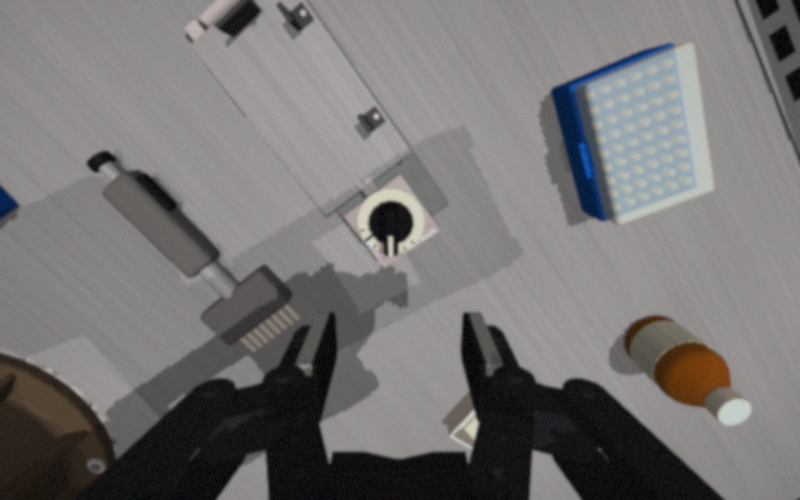

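```bash
python3 -m pendant '0.6 0 0 -40 0 0 0;0.6 0 0 -80 0 0 0;0.6 0 0 -80 0 0 0;0.6 0 0 -80 0 0 0;0.6 0 0 -80 0 0 0'
```

```text
t: 2.23
tool_pos: [0.5698, -0.05, 0.1528]
orientation: [0.893, 0.449, 0.0, 0.0]
wrist_force: [0.2, 0.2, 1.3]
width: 0.0513
grasp_force: 0.0
```

The wrist view shows the knob at (391,222), midway between the fingers, with the pointer along the tool's x axis. The TCP is within 1 mm of the knob axis, so I descend and grip.

```bash
python3 -m pendant '0.6 0 0 -20 0 0 0;0.6 0 0 -40 0 0 0;0.6 0 0 -60 0 0 0;0.6 0 0 -74 0 0 0;0.6 0 0 -74 0 0 0;0 0 0 -74 0 0 0;0 0 0 -74 0 0 0;0 0 0 -74 0 0 0;0 0 0 -74 0 0 0;0 0 0 -74 0 0 0';python3 -m pendant '0 0 0 0 0 0 0;0 0 0 0 0 0 0;0 0 0 0 0 0 0'
python3 - <<'E'
from h import *
s=env.sense(); y=R.from_quat(s['orientation']).as_matrix()[:,1]; print(s['tool_pos'],np.degrees(np.arctan2(y[1],y[0])),s['ft_torque'])
E
```

```text
t: 3.07
tool_pos: [0.5698, -0.0501, 0.0792]
orientation: [0.894, 0.449, 0.001, 0.0]
wrist_force: [-6.3, 6.9, 17.6]
width: 0.0096
grasp_force: 59.0
t: 3.32
tool_pos: [0.5698, -0.0502, 0.0792]
orientation: [0.894, 0.449, 0.001, 0.0]
wrist_force: [-5.0, 5.9, 18.1]
width: 0.0099
grasp_force: 59.0
[ 0.56978445 -0.05015864  0.07918497] -36.670012216383924 [1.00149152 0.85447687 0.04753042]
```

```bash
python3 -m pendant '0 0 0 1 0 0 -0.1;0 0 0 1 0 0 -0.2;0 0 0 1 0 0 -0.3;0 0 0 1 0 0 -0.4;0 0 0 1 0 0 -0.5;0 0 0 1 0 0 -0.6;0 0 0 1 0 0 -0.7;0 0 0 1 0 0 -0.8;0 0 0 1 0 0 -0.88;0 0 0 1 0 0 -0.945'; python3 -m pendant '0 0 0 0 0 0 0;0 0 0 0 0 0 0;0 0 0 0 0 0 0;0 0 0 0 0 0 0'
cat > chk.py <<'E'
from h import *
s=env.sense(); y=R.from_quat(s['orientation']).as_matrix()[:,1]; print('t',s['t'],s['tool_pos'],np.degrees(np.arctan2(y[1],y[0])),s['wrist_force'],s['ft_torque'],s['width'])
E
python3 chk.py
```

```text
t: 4.15
tool_pos: [0.5703, -0.0513, 0.0793]
orientation: [1.0, -0.009, 0.001, 0.001]
wrist_force: [1.6, -9.1, -3.4]
width: 0.0094
grasp_force: 60.7
t: 4.48
tool_pos: [0.5703, -0.0514, 0.0794]
orientation: [1.0, -0.007, 0.001, 0.0]
wrist_force: [0.9, -8.4, -2.0]
width: 0.0097
grasp_force: 60.7
t 4.4833 [ 0.57033955 -0.05139277  0.07937608] -90.81140670486349 [ 0.91187235 -8.38857858 -2.0474106 ] [-1.46329553 -0.25817992 -0.10036908] 0.009748894023246
```

Release partly, rise, and check the pointer from the wrist camera.

```bash
python3 -m pendant '0.6 0 0 0 0 0 0;0.6 0 0 0 0 0 0;0.6 0 0 0 0 0 0;0.6 0 0 0 0 0 0;0.6 0 0 30 0 0 0;0.6 0 0 70 0 0 0;0.6 0 0 110 0 0 0;0.6 0 0 110 0 0 0;0.6 0 0 110 0 0 0;0.6 0 0 110 0 0 0'
python3 - <<'E'
import chk
from h import *
c=cap('wrist'); P=cloud(c); 
m=(P[...,2]>.088)&(P[...,2]<.104)&(np.hypot(P[...,0]-.5695,P[...,1]+.051)<.03)
v,u=np.nonzero(m); print('knob',m.sum(), cv2.minAreaRect(P[m][:,:2].astype(np.float32)*1000))
t=load('top'); 
def rect(P,zl,zh,x0,x1,y0,y1,n):
    m=(P[...,2]>zl)&(P[...,2]<zh)&(P[...,0]>x0)&(P[...,0]<x1)&(P[...,1]>y0)&(P[...,1]<y1)
    print(n,m.sum(),cv2.minAreaRect(P[m][:,:2].astype(np.float32)*1000),np.median(P[m][:,2]))
rect(P,.058,.072,.52,.63,-.1,-.015,'plate')
m=(P[...,2]>.033)&(P[...,2]<.05)&(abs(P[...,0]-.57)<.06)&(P[...,1]>-.01)&(P[...,1]<.17)
q=P[m]; A=np.c_[q[:,:2],np.ones(len(q))]; 
for _ in range(3):
    k=np.linalg.lstsq(A,q[:,2],rcond=None)[0]; e=abs(q[:,2]-A@k)<.003; q,A=q[e],A[e]
print('deck plane',k, 'n',len(q))
print('deck rect',cv2.minAreaRect(q[:,:2].astype(np.float32)*1000))
m=(P[...,2]>.058)&(P[...,2]<.072)&(P[...,1]>-.005)&(abs(P[...,0]-.57)<.06)
n,l,st,_=cv2.connectedComponentsWithStats(m.astype(np.uint8))
for i in range(1,n):
    if st[i,4]>15: print('tab',st[i],cv2.minAreaRect(P[l==i][:,:2].astype(np.float32)*1000))
uu,vv=int(u.mean()),int(v.mean()); 
o=cv2.resize(c['img'][max(0,vv-60):vv+60,max(0,uu-80):uu+80],None,fx=5,fy=5,interpolation=cv2.INTER_CUBIC); cv2.imwrite('pics/w2.png',o[:,:,::-1])
E
```

```text
t: 5.32
tool_pos: [0.5692, -0.0505, 0.1884]
orientation: [1.0, -0.007, 0.0, -0.0]
wrist_force: [-0.6, -0.6, -0.4]
width: 0.0513
grasp_force: 0.0
t 5.3167 [ 0.56917368 -0.05046221  0.18836736] -90.80823805913478 [-0.615308   -0.64803345 -0.36343507] [ 0.00897368  0.0090791  -0.03426421] 0.05127386690280753
knob 643 ((570.0304565429688, -50.39936828613281), (10.646984100341797, 37.155155181884766), 89.01225280761719)
plate 3245 ((569.5416870117188, -51.77961730957031), (57.31364440917969, 58.16582107543945), 89.85287475585938) 0.06640369688913322
deck plane [ 0.00289498 -0.00148769  0.03776128] n 14411
deck rect ((571.1470947265625, 74.92095184326172), (170.7657928466797, 91.83338165283203), 89.2218017578125)
tab [125 155  21   7 117] ((601.3377075195312, 110.71761322021484), (14.38293743133545, 4.342896938323975), 89.69186401367188)
tab [229 155  18   6 101] ((600.610107421875, 20.707382202148438), (13.581063270568848, 3.7768564224243164), 87.72274780273438)
tab [110 174  15  34 310] ((571.6790161132812, 133.13134765625), (6.025798797607422, 29.942272186279297), 88.3408203125)
```

View pics/w2.png

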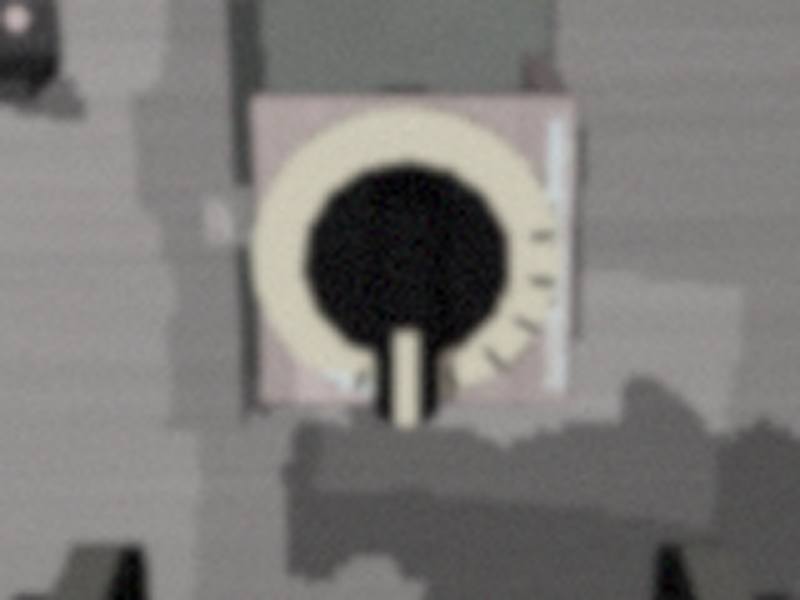

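The pointer at (405,400) points straight down to the zero mark. The knob bar's yaw matches the stand, and the deck slope is 0.0015 rad, so the deck is level. The tabs put the seat at about (571.0, 66.1). Now to the trough.

```bash
python3 -m pendant '1 -10 35 0 0 0 0.05;1 -20 75 0 0 0 0.1;1 -30 115 0 0 0 0.15;1 -41 155 0 0 0 0.2;1 -52 195 0 0 0 0.25;1 -63 234 0 0 0 0.3;1 -74 273 0 0 0 0.35;1 -85 312 0 0 0 0.387;1 -95 350 0 0 0 0.387;1 -105 388 0 0 0 0.387'; python3 -m pendant '1 -7 25 -30 0 0 0;1 -7 25 -70 0 0 0;1 -7 25 -85 0 0 0;1 -7 25 -85 0 0 0;1 -7 25 -85 0 0 0;1 -7 25 -85 0 0 0'; python3 - <<'E'
import chk
from h import *
c=cap('wrist','w3.png'); P=cloud(c)
m=(P[...,2]>.028)&(P[...,2]<.045)&(np.hypot(P[...,0]-.457,P[...,1]-.3625)<.085)
n,l,st,_=cv2.connectedComponentsWithStats(m.astype(np.uint8)); i=1+st[1:,4].argmax()
print(st[i],cv2.minAreaRect(P[l==i][:,:2].astype(np.float32)*1000))
E
```

```text
t: 6.2
tool_pos: [0.4626, 0.3388, 0.1868]
orientation: [0.983, 0.186, -0.001, 0.001]
wrist_force: [1.5, 0.1, -1.6]
width: 0.0855
grasp_force: 0.0
t: 6.7
tool_pos: [0.4577, 0.3623, 0.1037]
orientation: [0.983, 0.185, 0.0, -0.0]
wrist_force: [-0.0, -0.6, 0.4]
width: 0.0855
grasp_force: 0.0
t 6.7 [0.45769458 0.36231435 0.10373813] -68.66544932215999 [-0.00626058 -0.59934368  0.42926054] [ 0.06395722  0.02764313 -0.01802469] 0.0854584011557436
[ 277  124   84  168 2639] ((456.07476806640625, 362.82550048828125), (130.46412658691406, 56.19106674194336), 21.111907958984375)
```

View pics/w3.png

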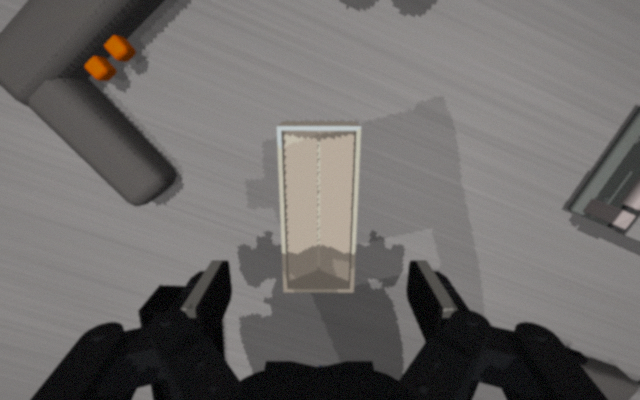

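The trough at (319,208) is centred between the open fingers, measured at (456,363) with its axis at 21.1°, and the controller on the left is well clear. I descend and grip.

```bash
python3 -m pendant '1 -1 0 -25 0 0 0;1 -1 0 -50 0 0 0;1 -1 0 -75 0 0 0;1 -1 0 -94 0 0 0;1 -1 0 -94 0 0 0;0 -1 0 -94 0 0 0;0 -1 0 -94 0 0 0;0 -1 0 -94 0 0 0;0 -1 0 -94 0 0 0;0 -1 0 -94 0 0 0'; python3 -m pendant '0 0 0 0 0 0 0;0 0 0 20 0 0 0;0 0 0 50 0 0 0;0 0 0 90 0 0 0;0 0 0 120 0 0 0;0 0 0 120 0 0 0;0 0 0 120 0 0 0;0 0 0 120 0 0 0'; python3 - <<'E'
import chk
from h import *
c=cap('wrist'); P=cloud(c); s=env.sense()
m=(P[...,2]>.10)&(P[...,2]<.175)&(np.hypot(P[...,0]-.457,P[...,1]-.3625)<.085)&(c['img'].min(2)>90)
n,l,st,_=cv2.connectedComponentsWithStats(m.astype(np.uint8)); i=1+st[1:,4].argmax()
q=P[l==i]; print(st[i],cv2.minAreaRect(q[:,:2].astype(np.float32)*1000),np.percentile(q[:,2],[5,50,95,99]))
E
```

```text
t: 7.58
tool_pos: [0.4575, 0.3631, 0.0114]
orientation: [0.983, 0.185, 0.001, -0.001]
wrist_force: [-0.1, -1.1, 6.4]
width: 0.0548
grasp_force: 63.3
t: 8.25
tool_pos: [0.4564, 0.3624, 0.1301]
orientation: [0.983, 0.185, 0.001, -0.0]
wrist_force: [-0.5, -0.1, -0.8]
width: 0.0549
grasp_force: 64.2
t 8.25 [0.45641576 0.3624495  0.13012096] -68.64299408010798 [-0.50466883 -0.1463551  -0.84346522] [-0.06431918  0.03580418  0.0101217 ] 0.054945531130024
[  237   138   164   232 27210] ((455.7364196777344, 363.1094970703125), (128.4620819091797, 78.15306854248047), 21.358003616333008) [0.12612248 0.13657159 0.15432781 0.15496554]
```

```bash
python3 -m pendant '0 10 -30 0 0 0 0.12;0 20 -60 0 0 0 0.24;0 30 -90 0 0 0 0.36;0 41 -120 0 0 0 0.48;0 52 -150 0 0 0 0.6;0 62 -180 0 0 0 0.72;0 72 -210 0 0 0 0.84;0 83 -240 0 0 0 0.95;0 94 -272 0 0 0 1.07;0 104.5 -304 0 0 0 1.184'; python3 -m pendant '0 0 0 0 0 0 0;0 0 0 -20 0 0 0;0 0 0 -40 0 0 0;0 0 0 -50 0 0 0;0 0 0 -50 0 0 0;0 0 0 -50 0 0 0'; python3 - <<'E'
import chk
from h import *
c=cap('wrist','w4.png'); P=cloud(c)
m=(P[...,2]>.058)&(P[...,2]<.072)&(abs(P[...,0]-.585)<.03)&(P[...,1]>-.01)&(P[...,1]<.16)
n,l,st,_=cv2.connectedComponentsWithStats(m.astype(np.uint8))
for i in range(1,n):
    if st[i,4]>15: print('tab',st[i],cv2.minAreaRect(P[l==i][:,:2].astype(np.float32)*1000))
m=(P[...,2]>.095)&(P[...,2]<.11)&(c['img'].min(2)>90)
q=P[m]; print('trough',m.sum(),cv2.minAreaRect(q[:,:2].astype(np.float32)*1000),np.percentile(q[:,2],[5,50,95]))
E
```

```text
t: 9.13
tool_pos: [0.5602, 0.0571, 0.1281]
orientation: [0.71, 0.704, -0.001, -0.001]
wrist_force: [0.3, 0.4, -0.8]
width: 0.0551
grasp_force: 64.1
t: 9.63
tool_pos: [0.5601, 0.0588, 0.0786]
orientation: [0.712, 0.702, -0.001, -0.001]
wrist_force: [-0.7, 0.1, 0.2]
width: 0.0549
grasp_force: 64.2
t 9.6333 [0.56006342 0.05877494 0.07858958] -0.8400887200917708 [-0.7073213   0.11090651  0.18166794] [-0.00591126 -0.04761545 -0.00705657] 0.05490004048209748
tab [308 109  62   9 549] ((571.0414428710938, 133.571044921875), (3.8816423416137695, 29.664688110351562), 89.18163299560547)
tab [306 138  71   2  73] ((571.9846801757812, 122.14237213134766), (0.46537354588508606, 33.70368194580078), 89.08191680908203)
tab [390 142  12  30 271] ((600.3551635742188, 111.13616180419922), (14.018982887268066, 4.351466178894043), 89.42435455322266)
tab [317 158   4 193 768] ((560.0242309570312, 53.51799774169922), (118.83003234863281, 1.8445595502853394), 89.15357208251953)
trough 4884 ((566.9940185546875, 68.06270599365234), (109.20111083984375, 69.50782775878906), 89.10209655761719) [0.09754913 0.10240218 0.10345851]
```

View pics/w4.png

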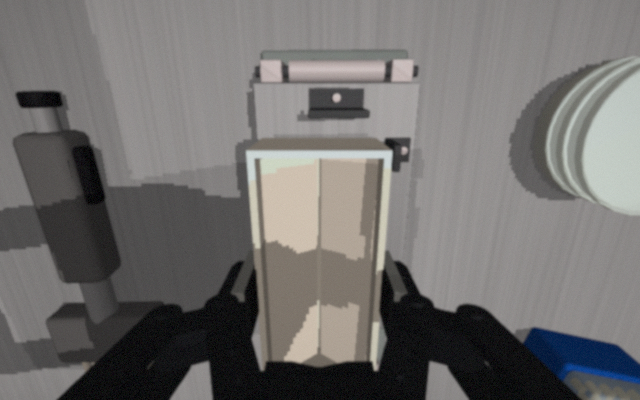

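The trough is above the deck, with the end tab at (337,97) and back tab b at (398,150) clear of it. I lower it.

```bash
python3 -m pendant '0 0 0 -10 0 0 0;0 0 0 -20 0 0 0;0 0 0 -25 0 0 0;0 0 0 -25 0 0 0;0 0 0 -26 0 0 0;0 0 0 -26 0 0 0'; python3 -m pendant '0 0 0 -1 0 0 0;0 0 0 -1 0 0 0';python3 -m pendant '0 0 0 -1 0 0 0;0 0 0 -1 0 0 0'; python3 chk.py
```

```text
t: 10.18
tool_pos: [0.5608, 0.0587, 0.0532]
orientation: [0.712, 0.702, -0.0, -0.0]
wrist_force: [-0.3, 0.2, -0.8]
width: 0.0548
grasp_force: 64.2
t: 10.35
tool_pos: [0.5609, 0.0586, 0.0524]
orientation: [0.712, 0.702, 0.0, 0.0]
wrist_force: [-0.2, 0.4, 0.0]
width: 0.0544
grasp_force: 64.2
t: 10.52
tool_pos: [0.5609, 0.0587, 0.0514]
orientation: [0.712, 0.702, 0.0, 0.0]
wrist_force: [0.6, 0.0, 0.0]
width: 0.0548
grasp_force: 64.4
t 10.5167 [0.56091412 0.05866051 0.05138461] -0.8479179605978363 [0.61078763 0.01957457 0.02831669] [ 0.17406524 -0.03361907 -0.02227284] 0.05475325894951352
```

```bash
for i in 1; do python3 -m pendant '0 0 0 -0.7 0 0 0;0 0 0 -0.7 0 0 0' | grep -E "pos|force"; done; python3 -m pendant '0 0 0 -0.7 0 0 0;0 0 0 -0.7 0 0 0'|grep -E "pos|wrist"; python3 chk.py
```

```text
tool_pos: [0.561, 0.0586, 0.0513]
wrist_force: [-2.5, -1.0, 12.3]
grasp_force: 65.7
tool_pos: [0.561, 0.0586, 0.051]
wrist_force: [-4.4, -2.3, 20.9]
t 10.85 [0.560986   0.05855025 0.05097114] -0.849983972255117 [-4.41689252 -2.33489655 20.93514919] [-0.06079652  1.05134334  0.05036373] 0.05459045623462269
```

It is on the deck. I ease the down force and slide towards the back tabs.

```bash
python3 -m pendant '0 0 0 0.6 0 0 0;0 3 0 0.6 0 0 0;0 6 0 0.6 0 0 0;0 8 0 0.6 0 0 0;0 8 0 0.6 0 0 0'|grep -E "pos|wrist"; python3 -m pendant '0 0 4 0 0 0 0;0 0 6 0 0 0 0;0 0 6 0 0 0 0'|grep -E "pos|wrist";  python3 -m pendant '0 1 0 0 0 0 0;0 1 0 0 0 0 0'|grep -E "pos|wrist"; python3 -m pendant '0 1 0 0 0 0 0;0 1 0 0 0 0 0'|grep -E "pos|wrist"; python3 chk.py
```

```text
tool_pos: [0.5695, 0.0587, 0.051]
wrist_force: [-0.7, 0.0, 10.0]
tool_pos: [0.5696, 0.0649, 0.0511]
wrist_force: [-1.1, 1.5, 8.8]
tool_pos: [0.5698, 0.0648, 0.051]
wrist_force: [-4.1, 2.4, 13.0]
tool_pos: [0.5698, 0.0648, 0.051]
wrist_force: [-10.2, 1.1, 17.0]
t 11.85 [0.56984829 0.0648324  0.05103138] -0.8260126698899101 [-10.19609606   1.14622837  16.95670885] [0.58564905 1.29407316 0.37660087] 0.05489035344414204
```

```bash
python3 -m pendant '0 0 1 0 0 0 0;0 0 1 0 0 0 0'|grep -E "pos|wrist"; python3 -m pendant '0 0 1 0 0 0 0;0 0 1 0 0 0 0'|grep -E "pos|wrist";  python3 -m pendant '0 0 1 0 0 0 0;0 0 1 0 0 0 0'|grep -E "pos|wrist"; python3 chk.py
```

```text
tool_pos: [0.5699, 0.0654, 0.0511]
wrist_force: [-9.5, -3.3, 18.5]
tool_pos: [0.5698, 0.0662, 0.051]
wrist_force: [-10.6, -6.5, 18.7]
tool_pos: [0.5698, 0.0672, 0.051]
wrist_force: [-8.5, -5.6, 17.3]
t 12.35 [0.569845   0.06718747 0.05102221] -0.8209978836030398 [-8.52528578 -5.63171476 17.30427129] [-0.55608876  1.23317691  0.33692441] 0.0547060207170399
```

```bash
python3 -m pendant '0 0 1 0 0 0 0;0 0 1 0 0 0 0'|grep -E "pos|wrist"; python3 -m pendant '0 0 1 0 0 0 0;0 0 1 0 0 0 0'|grep -E "pos|wrist"; python3 chk.py
```

```text
tool_pos: [0.5699, 0.0677, 0.0511]
wrist_force: [-8.7, -13.5, 18.7]
tool_pos: [0.5699, 0.0678, 0.051]
wrist_force: [-9.2, -23.8, 19.6]
t 12.6833 [0.5698736  0.06778341 0.05104316] -0.7907936003927194 [ -9.16511372 -23.78966357  19.58562836] [-3.40742623  1.13070701  0.37684106] 0.05484483072731704
```

Contact with the end tab. The z moment of 0.38 N m says only tab b bears, so I turn slightly anticlockwise and press x.

```bash
python3 -m pendant '0 0.5 0 0 0 0 0.006;0 0.5 0 0 0 0 0.006;0 0.5 0 0 0 0 0.006' >/dev/null; python3 chk.py; python3 -m pendant '0 0.5 0 0 0 0 0.006;0 0.5 0 0 0 0 0.006;0 0.5 0 0 0 0 0.006' >/dev/null; python3 chk.py
```

```text
t 12.9333 [0.57002932 0.06779363 0.05104118] -0.5156939947433492 [-11.05286913 -24.17777985  21.44677608] [-3.3162663   1.36901341 -0.44156432] 0.0549522321638252
t 13.1833 [0.57000689 0.06788117 0.0509699 ] -0.205997808863166 [-12.73413124 -21.90501509  21.90064838] [-3.08657304  1.77835464 -0.90098112] 0.055281832640284065
```

```bash
python3 -m pendant '0 1.5 0 0.3 0 0 -0.007;0 1.5 0 0.3 0 0 -0.007;0 1.5 0 0.3 0 0 -0.007' >/dev/null; python3 chk.py; python3 -m pendant '0 1 0 0 0 0 0;0 1 0 0 0 0 0;0 1 0 0 0 0 0' >/dev/null; python3 chk.py
```

```text
t 13.4333 [0.56999612 0.06782351 0.0509398 ] -0.5290964198822535 [-19.44698281 -21.39146457  24.42270718] [-3.09326432  2.69246585  0.19578515] 0.054511982883311834
t 13.6833 [0.57006728 0.0678072  0.05094913] -0.5253958034351226 [-24.29647746 -21.2982293   28.82351818] [-3.13851785  3.28751484  0.29830423] 0.054588200444338285
```

```bash
python3 -m pendant '0 0.3 0.3 0.4 0 0 0.002;0 0.3 0.3 0.4 0 0 0.002;0 0.3 0.3 0.4 0 0 0.002;0 0.3 0.3 0.4 0 0 0.002' >/dev/null; python3 - <<'E'
import chk
from h import *
c=cap('wrist'); P=cloud(c); t=cap('top')
o=cv2.resize(c['img'],None,fx=1.25,fy=1.25); cv2.imwrite('pics/w5.png',o[:,:,::-1])
m=(P[...,2]>.070)&(P[...,2]<.082)&(P[...,0]>.53)&(P[...,0]<.61)&(P[...,1]>.06)&(P[...,1]<.14)&(c['img'].min(2)>90)
q=P[m]; A=np.c_[q[:,:2],np.ones(len(q))]
print('rim plane',np.linalg.lstsq(A,q[:,2],rcond=None)[0],len(q),q[:,2].mean(),q.max(0),q.min(0))
m=(P[...,2]>.058)&(P[...,2]<.069)&(P[...,0]>.55)&(P[...,1]>.09)&(P[...,1]<.16)&(c['img'].max(2)<110)&(P[...,0]<.62)
n,l,st,_=cv2.connectedComponentsWithStats(m.astype(np.uint8))
for i in range(1,n):
    if st[i,4]>25: print('tab',st[i],cv2.minAreaRect(P[l==i][:,:2].astype(np.float32)*1000))
E
```

```text
t 14.0167 [0.57007939 0.06783263 0.05099149] -0.43411622818702345 [-23.26051513 -24.55332369  24.16740268] [-3.61943591  3.23270511 -0.19084142] 0.054808190376832426
rim plane [ 0.00294711 -0.00525397  0.07381318] 3880 0.07490734243772677 [0.59984955 0.13192162 0.07782394] [0.5423414  0.06000445 0.07000109]
tab [281 134  76  15 956] ((570.900146484375, 133.25369262695312), (4.443846225738525, 31.959020614624023), 89.2081069946289)
tab [374 161   7  79 157] ((595.7023315429688, 107.73057556152344), (34.97776412963867, 0.4807482063770294), 89.3492660522461)
tab [389 177   4  31  65] ((602.0061645507812, 110.93700408935547), (13.682467460632324, 1.3650511503219604), 89.12996673583984)
```

View pics/w5.png

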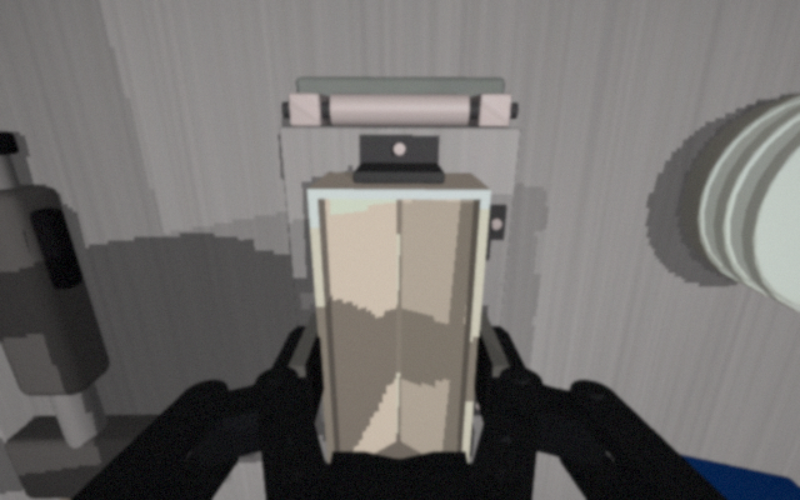

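The trough's end meets the end tab at (400,178) and its side meets tab b at (497,220). The rim is level at 75 mm, and the moment is near zero, so both back tabs bear. I check that the hold is steady and the knob unchanged.

```bash
python3 -m pendant '0 0 0 0 0 0 0;0 0 0 0 0 0 0;0 0 0 0 0 0 0;0 0 0 0 0 0 0;0 0 0 0 0 0 0;0 0 0 0 0 0 0;0 0 0 0 0 0 0;0 0 0 0 0 0 0' >/dev/null; python3 - <<'E'
import chk
from h import *
t=cap('top'); P=cloud(t)
m=(P[...,2]>.085)&(P[...,2]<.11)&(np.hypot(P[...,0]-.5695,P[...,1]+.0505)<.024); print('knob',m.sum(),cv2.minAreaRect(P[m][:,:2].astype(np.float32)*1000) if m.sum()>5 else '')
m=(P[...,2]>.028)&(P[...,2]<.045)&(P[...,1]>-.01)&(P[...,1]<.13)&(P[...,0]>.527)&(P[...,0]<.538); q=P[m]
print('deck',m.sum(),np.linalg.lstsq(np.c_[q[:,1],np.ones(len(q))],q[:,2],rcond=None)[0] if m.sum()>5 else '')
E
```

```text
t 14.7833 [0.57007419 0.06782627 0.05099452] -0.43654099444304295 [-24.28674153 -24.50163586  23.59194954] [-3.56371938  3.24849126 -0.12372367] 0.05498784254661327
knob 17 ((573.3770141601562, -52.01408386230469), (6.199742317199707, 29.247230529785156), 88.66220092773438)
deck 0
```

Steady, and the knob still reads zero. Handing in.

```bash
python3 -c "
from bench import env
print(env.finish_job())"
```

```text
the job is handed in; nothing more can be done
None
```

I turned the knob to zero so the deck is level, then set the long white trough upright in the corner and handed in while holding it there, pressed at about 24 N against the back tabs and 24 N against the end tab; back tab a's contact is inferred from the wrist moment, not seen.

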